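Test the interlock, then hold the inspection flap at the pointer

TASK

Test the interlock of the ring bin: with its flap shut, press the round button on the grey trip unit so that the upright lever drops forward by itself, then lift the lever back up until it leans on its rear stop and stays there. Then swing the bin's perforated flap up by its handle until it is in line with the pointer arm at its side, and finish while still holding the flap there with the gripper, as it falls shut when let go. Leave the pointer and the things lying about where they are.

Things in the scene. Friction and masses are not known exactly. Their poses are not given: they have to be found in the camera images.
- bin: fixed bin of perforated bare metal, 240 x 240 mm, 100 mm high, closed by the flap. Origin: centre of its underside; x from its front (handle side, towards the robot) to its rear (hinge), y to its left (pointer side), z up. Turned by up to 0.25 rad. An arc of thin bar with ticks (radius 205 mm about the hinge, 150 mm left of the centre, up to 295 mm high) on a post stands beside it
- flap (a joint): angle of the flap in rad: 0 shut (level), grows as its front edge is swung up about the hinge on the rear edge; it stops at 1.6. About 0.6 kg (may differ by a third), no spring, hardly any friction: it falls shut when let go
- flap_handle (a point): middle of the flap's grip bar: steel, 12 mm thick, 110 mm long, parallel to the hinge, on two legs, 35 mm above the flap's upper face; in the flap's frame 210 mm in front of the hinge axis and 41 mm above it. x: in the flap's plane, from front edge to hinge; y: along the bar; z: out of the upper face. Flap shut: 141 mm above the table
- flap_hinge (a point): point on the flap's hinge axis midway along it: 120 mm behind the bin's centre, 100 mm above the table; same axes as flap_handle. The axis runs along the bin's y
- pointer (a joint): angle of the pointer arm in rad, measured as the flap's: level 0, up grows. It is set before the start between 0.45 and 0.95 and is held by stiff friction; do not move it. The flap is in line when both angles are equal
- pointer_tip (a point): tip of the pointer: a flat steel arm 6 mm thick, 14 mm high, with a diamond-shaped end 48 mm across, turning about the flap's hinge axis, 161 mm to the left of the flap's middle (41 mm outside its edge); tip 240 mm from the axis, as far as the flap's front edge. x axis along the arm, from tip to hinge axis
- trip: fixed trip unit: grey block 100 mm (x) x 85 mm (y) x 115 mm high on a dark base plate, the lever on its right side. Origin on the table; the block reaches from x -35 to 65 mm and y 0 to 85 mm; x points to the rear (away from the robot), y left, z up. Turned by up to 0.25 rad. It may stand to the right or left of the bin
- button_top (a point): centre of the top of the round black push button (28 mm across) on the block's top, in a 44 mm collar; 132 mm above the table when not pressed, moves straight down
- button (a joint): button travel in m: 0 out, 0.008 fully down; takes about 1.5 N to start and 5 N fully down, springs back; the lever is kicked over somewhere beyond 4 mm, so press it fully
- lever (a joint): lever angle in rad: 0 upright, leaning 0.18 rad back from vertical on its rear stop (set, stays by its weight); 0.18 is vertical; grows as it drops forward (to the unit's front); 1.9 fully dropped, just below level. Let go behind vertical it falls back to 0, else it drops. 70 g
- lever_knob (a point): centre of the lever's black cross knob: cylinder 22 mm thick, 34 mm long along the unit's y, 100 mm from the pivot axis. About 188 mm above the table when set, 75 mm when dropped, then about 99 mm in front of the pivot
- lever_pivot (a point): point of the lever's pivot axis level with the middle of the knob: in the trip unit's frame x 0, y -30 mm, z 90 mm; the axis runs along the unit's y
- ring_a: bystander: loose dark steel bearing ring, 60 mm across, 16 mm high, lying left of the trip unit; origin under its centre
- ring_b: bystander: an equal ring, lying in front of the bin
- oil: bystander: grey oil bottle, 60 mm across, 150 mm high, at the back; origin under its centre
- brush: bystander: hand brush lying near the robot to the left
- wrench: bystander: wrench lying near the robot to the right
- tray: bystander: empty steel tray 150 x 110 x 45 mm on the left
- mug: bystander: white mug, 76 mm across, 90 mm high, on the right

How it is judged (in metres and radians):
On the way, in this order (a step that is already met when the one before it is completed fails the run):
1. the button is pressed (more than 3 mm) while the flap is shut (value of joint button above 0.003 m and value of joint flap below 0.05 rad).
2. the lever has dropped (beyond 1.6 rad), the flap is shut (value of joint lever above 1.6 rad and value of joint flap below 0.05 rad), for 0.1 s.
3. the lever is back on its rear stop (below 0.08 rad) and the fingers are off it, the flap is shut (value of joint lever below 0.08 rad and value of joint flap below 0.05 rad and contact force between the fingers and lever below 0.05 N), for 0.2 s.
4. the flap is swung up in line with the pointer (within 0.08 rad) and held by the fingers (angle between the x axis of flap_handle and the x axis of pointer_tip, either way round below 0.08 rad and contact force between the fingers and flap above 0.6 N), for 0.2 s.
At the end, for the whole second after the job is handed in: The flap is at rest within 0.08 rad of the pointer's angle, the fingers bear on it (more than 0.6 N) and carry it, the lever is on its rear stop (below 0.08 rad), the pointer has not been moved and no bystander has moved 30 mm (all of step 4 and value of joint flap above 0.3 rad and velocity of joint flap between -0.05 and 0.05 rad/s and value of joint lever below 0.08 rad and distance of each of ring_a, ring_b, oil, brush, wrench, tray, mug from where it was at the start of the episode below 0.03 m); the arm keeps its last pose, push and grip.
It fails at once if a bystander is moved by more than 30 mm (distance of any of ring_a, ring_b, oil, brush, wrench, tray, mug from where it was at the start of the episode above 0.03 m).
It fails at once if the pointer is moved (its tip by more than 10 mm) (distance of pointer_tip from where it was at the start of the episode above 0.01 m).
It also fails if it takes over 72 s, if anything falls off the work surface, if the arm or the gripper's body presses on something with over 40 N, if the wrist force passes 120 N, or if a joint passes its speed limit or range.

ROBOT

A 6-joint arm with a two-finger parallel gripper is mounted at the origin on the work surface. World frame = base frame: x ahead of the robot, y to its left, z up, the work surface at z = 0. Lengths are in mm, angles in rad, forces in N, time in s.
With the tool pointing down it reaches from about 425 to 950 mm from the base axis. Payload 3.5 kg.
Tool frame: the origin (TCP) lies on the centre line of the jaws, within the pads' length; the fingertips stand 25 mm ahead of it and the grasp point (between the pads) lies 6 mm ahead of it; z points along the fingers, y is the line along which they close (so a half turn about z gives the same grasp; the last joint's range is limited). The gripper opens to 85 mm and grips with 20 to 120 N. Pads are 22 mm wide; open, the fingers measure 114 mm over their backs; the gripper's body (76 mm by 85 mm) begins 54 mm behind the grasp point. The pads swing forward as they close: fully open they stand 13 mm farther back than shut.
Start: joints at [-1.375, 0.286, 1.577, -0, 1.279, -0.15], TCP at [228.814, -635.02, 256.325] pointing down, gripper open.
Joint ranges: [-2.77, 2.77], [-0.9, 2.22], [0.21, 2.48], [-1.53, 4.67], [0.24, 2.81], [-2.84, 2.84]. Speed limits (rad/s): [2.79, 2.79, 3.14, 3.14, 3.14, 3.14].

INTERFACE

Orientations are given as a unit quaternion [x, y, z, w].
In Python, from workcell import env gives the robot as it stands.
- The arm moves only by the tool arm_command, never from a script. Its argument "moves" is a list of rows, each a list of 3 entries, a list of its own where there are three numbers: the shift along the tool's x, y, z in units of 60 mm (1.0 is 60 mm), then the turn, a rotation vector about the tool's x, y, z in units of 5 degrees (1.0 is 5 degrees), then the finger opening in mm, from 0 to 85.4. In form: [[[tx, ty, tz], [ax, ay, az], jaw], ...]. A call has 1 to 20 rows; each row is the pose to reach, as a shift and turn from the pose commanded when the call began, along the tool's axes at that moment; what a row does not reach only later rows make up. A row lasts 1/8 s, in which the tool goes at most 62.5 mm and 10.7 degrees, less where a joint would pass 70% of its speed; a pose out of reach is approached as far as the arm can. A call with a gripper value outside its range is refused whole. The fingers move at their own pace and stop on an object; "squeeze" is the grip in N (left out, the last holds). Time passes only in rows, so rows that repeat a pose let the fingers close. It gives the time, the measured TCP pose, the force, the opening and the grip force at its end, in the units of the state.
- env.read_state(): the state, without advancing time (a new reading comes with each control period).
- env.grab_frame(name): name is "side" or "top"; returns a dict with "image" (400x640x3 uint8, red, green, blue), "camera_matrix" (3x3 intrinsics, pixels), "position" and "attitude" of the camera in the world. Camera axes: x right, y up, looking along -z (the intrinsics and any distortion apply to the point x, -y, -z); pixel columns grow to the right and rows downward; lengths in mm; the calibration is good to about 2 mm. A picture is of the moment at which its call begins. There is no depth.
- env.finish_job(): hands the job in; it is judged then, once.
The state is a dict: "time": time; "q": joint angles; "qvel": joint speeds; "effort": joint torques, N m; "eef_pos": TCP position; "tcp_rot": TCP orientation; "contact_force": force on the tool from outside, world axes, zero at the start; "ft_torque": the same for the moment, N m; "width": finger opening in mm; "grasp_force": force on a finger pad.
Only numpy, scipy, OpenCV 4.12 (cv2) and the standard library are available. Lean on these libraries where they do the work, as an engineer would, in place of code of your own. Each camera call takes 0.05 s, during which the arm holds its last target. There are 200 camera calls.

## Working session

There is one attempt and no reset: what is moved stays moved. The work goes in short steps, Python scripts to look and compute and a tool call to move; the robot and the scene stay as the last step left them, time stands still between calls to the robot, and variables do not carry over. Pictures are saved under pics/ and viewed, at most 10 in all, crops included, and the job is handed in when it is done.

Besides the shell and the picture viewer there is one more tool, called as name([rows], argument=value, ...), one row to a line, values as JSON. arm_command: Moves the arm, as the interface text tells. Its arguments: {"type":"object","properties":{"moves":{"type":"array","items":{"type":"array"}},"squeeze":{"type":"number"}},"required":["moves"]}

```bash
ls; mkdir -p pics
cat > h.py <<'E'
import numpy as np, cv2
from scipy.spatial.transform import Rotation as R
from workcell import env
def cam(n):
    f=env.grab_frame(n); return f
def save(n,fn):
    f=env.grab_frame(n); cv2.imwrite(fn,f["image"][:,:,::-1]); 
    np.savez(fn+".npz",K=f["camera_matrix"],p=f["position"],a=f["attitude"]); print({k:(v if k!="image" else 0) for k,v in f.items()}); return f
E
python3 - <<'E'
from h import *
for n in("top","side"): save(n,f"pics/{n}0.png")
print(env.read_state())
E
```

```text
pics
{'image': 0, 'camera_matrix': array([[383.97700754,   0.        , 319.00607007],
       [  0.        , 383.97700754, 200.18116696],
       [  0.        ,   0.        ,   1.        ]]), 'position': array([3.94911730e+02, 3.77615048e-01, 1.30881183e+03]), 'attitude': array([ 0.04300762, -0.05009892, -0.70289748,  0.70822001])}
{'image': 0, 'camera_matrix': array([[393.97681723,   0.        , 319.34148455],
       [  0.        , 393.97681723, 208.36139955],
       [  0.        ,   0.        ,   1.        ]]), 'position': array([ 23.88726298, 787.75616777, 822.60809671]), 'attitude': array([-0.12577723,  0.44438958,  0.84835544, -0.25882625])}
{'time': 0.1, 'q': array([-1.37498544e+00,  2.87122954e-01,  1.57803390e+00,  2.51231204e-05,
        1.27858219e+00, -1.49975556e-01]), 'qvel': array([ 0.00144337, -0.0006836 , -0.00278423,  0.00149499,  0.00086771,
       -0.00055669]), 'effort': array([ 7.70017014e-04, -4.07296014e+01, -2.93701547e+01, -1.16918695e-04,
        3.38519749e-03,  1.05675716e-05]), 'eef_pos': array([ 228.72515287, -634.49634563,  255.05305241]), 'tcp_rot': array([ 9.85091218e-01,  1.72029474e-01, -1.25709773e-05, -1.07318937e-03]), 'contact_force': array([-0.15911905, -0.60484233,  0.69489934]), 'ft_torque': array([ 0.06310707, -0.01498666, -0.02356579]), 'grasp_force': 0.0, 'width': 85.1101813633189}
```

View pics/top0.png

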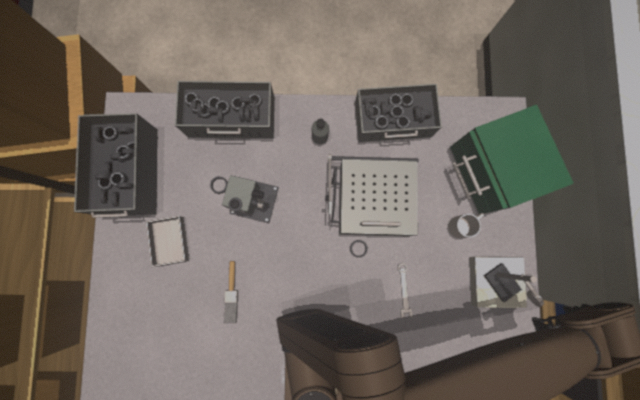

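View pics/side0.png

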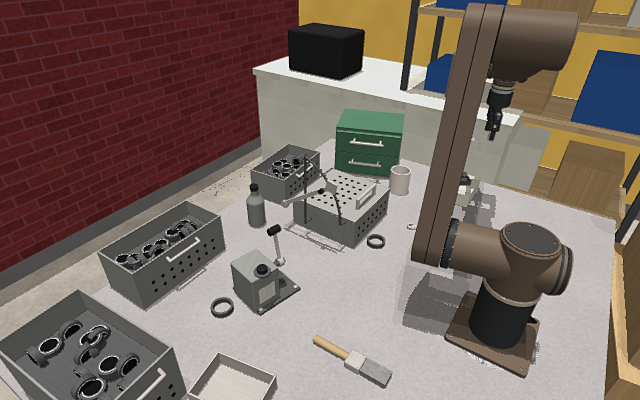

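Run:
```python
import cv2
a=cv2.imread("pics/top0.png")[140:265,205:430]; cv2.imwrite("pics/ct.png",cv2.resize(a,None,fx=3.5,fy=3.5,interpolation=cv2.INTER_CUBIC))
a=cv2.imread("pics/side0.png")[140:315,205:405]; cv2.imwrite("pics/cs.png",cv2.resize(a,None,fx=3.4,fy=3.4,interpolation=cv2.INTER_CUBIC))
```

```text
(no output)
```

View pics/ct.png

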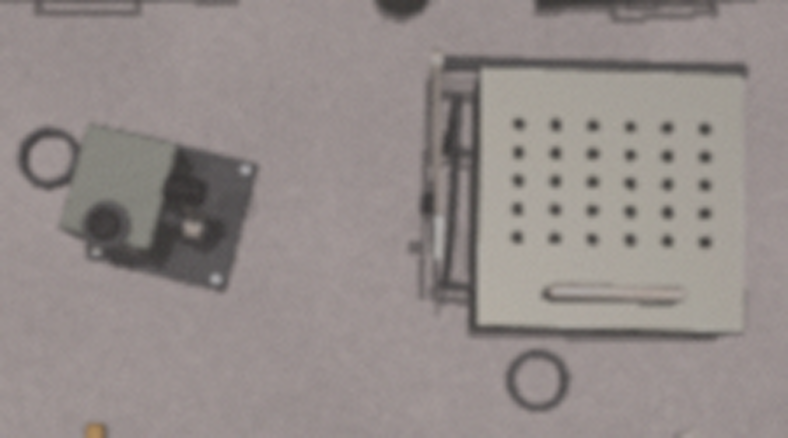

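View pics/cs.png

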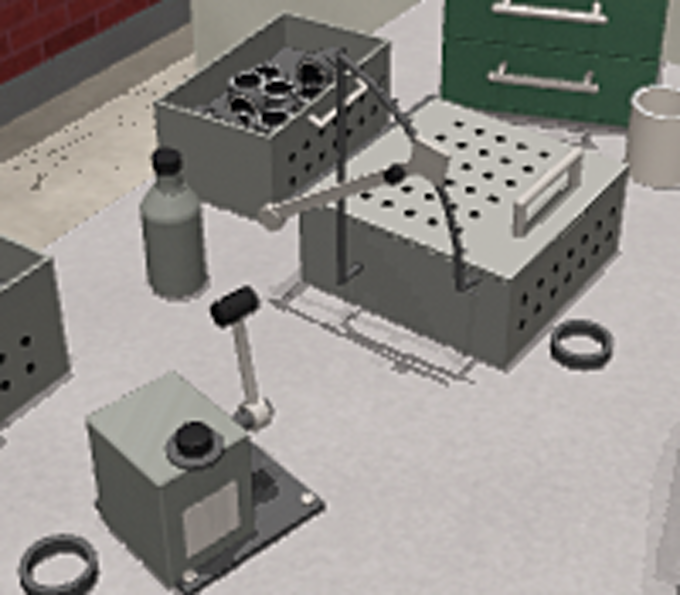

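```bash
cat >> h.py <<'E'
from scipy.optimize import least_squares
def load(n):
    d=np.load(f"pics/{n}.png.npz"); return d["K"],d["p"],R.from_quat(d["a"])
def proj(c,P):
    K,p,r=c; v=r.inv().apply(np.atleast_2d(P)-p); v=v*[1,-1,-1]; u=v@K.T; return u[:,:2]/u[:,2:]
def ray(c,uv):
    K,p,r=c; v=np.linalg.solve(K,[uv[0],uv[1],1]); return p,r.apply(v*[1,-1,-1])
def crop(uv,s,o): return (np.array(uv,float)+.5)/s-.5+np.array(o)
T0=lambda uv:crop(uv,3.5,(205,140)); S0=lambda uv:crop(uv,3.4,(205,140))
def w(pose,P): return R.from_euler('z',pose[2]).apply(P)+[pose[0],pose[1],0]
def fit(x0,L,ct,cs):
    def f(x): return np.concatenate([(proj(ct,w(x,P))-T0(uv)).ravel() if n=='t' else (proj(cs,w(x,P))-S0(uv)).ravel() for n,uv,P in L])
    s=least_squares(f,x0,x_scale=[100,100,.1],loss='soft_l1'); return s.x,f(s.x).reshape(-1,2)
E
cat > m.py <<'E'
from h import *
np.set_printoptions(precision=2,suppress=True)
ct,cs=load("top0"),load("side0")
B=[('t',(480,66),(120,120,106)),('t',(747,70),(120,-120,106)),('t',(743,331),(-120,-120,106)),('t',(473,325),(-120,120,106)),
('t',(551,293),(-90,51,141)),('t',(681,294),(-90,-51,141)),
('s',(503,369),(-120,120,0)),('s',(617,262),(-120,-120,0)),('s',(515,277),(-120,120,106)),('s',(628,166),(-120,-120,106)),('s',(432,97),(120,-120,106))]
b,r=fit([750,-100,0],B,ct,cs); print("bin",b,"\n",r)
T=[('t',(92,124),(65,85,115)),('t',(178,148),(65,0,115)),('t',(152,250),(-35,0,115)),('t',(60,230),(-35,85,115)),
('s',(87,418),(65,85,115)),('s',(177,372),(65,0,115)),('s',(252,440),(-35,0,115)),('s',(161,488),(-35,85,115))]
t,r=fit([700,250,-.25],T,ct,cs); print("trip",t,"\n",r)
for c,uv,z in((ct,T0((105,222)),132),(cs,S0((195,435)),132)):
    p,d=ray(c,uv); q=p+d*(z-p[2])/d[2]; print("button",q,R.from_euler('z',-t[2]).apply(q-[t[0],t[1],0]))
print("knob proj side crop",(proj(cs,w(t,[18,-30,188]))+.5-[205,140])*3.4,"top",(proj(ct,w(t,[18,-30,188]))+.5-[205,140])*3.5)
n=R.from_euler('z',b[2]).apply([0,1,0]); h=w(b,[120,161,100])
for uv in((270,215),(395,173),(412,160),(430,160),(448,160),(443,140)):
    p,d=ray(cs,S0(uv)); q=p+d*(n@(h-p))/(n@d); l=R.from_euler('z',-b[2]).apply(q-h); print(uv,l,np.hypot(l[0],l[2]),np.arctan2(l[2],-l[0]))
np.savez("poses.npz",b=b,t=t)
E
python3 m.py
```

```text
bin [ 569.55 -200.17   -0.02] 
 [[-0.3  -0.56]
 [-1.96  0.3 ]
 [-0.17  0.64]
 [ 0.38  0.4 ]
 [ 1.64 -0.28]
 [-2.1   0.29]
 [ 0.06 -0.38]
 [ 0.35 -4.38]
 [-1.2   0.11]
 [ 0.62 -1.11]
 [-0.01 -0.86]]
trip [546.72 205.31  -0.24] 
 [[-1.52  0.18]
 [-0.09 -0.08]
 [-1.27  1.38]
 [-1.25  0.38]
 [-0.29 -1.33]
 [ 0.06 -1.91]
 [ 0.56 -2.97]
 [-0.02 -1.17]]
button [539.8 249.  132. ] [-17.2   40.75 132.  ]
button [533.4  256.29 132.  ] [-25.17  46.29 132.  ]
knob proj side crop [[238.75 306.27]] top [[184.29 194.73]]
(270, 215) [ 2.27 -0.   -0.54] 2.334192660576144 -2.910010062182615
(395, 173) [-140.42   -0.    100.3 ] 172.55802448255506 0.6202564385553769
(412, 160) [-157.51   -0.    119.78] 197.88321433485532 0.650174359493818
(430, 160) [-175.55    0.    126.37] 216.3070898000246 0.6239390434444234
(448, 160) [-193.22   -0.    132.83] 234.46934278921208 0.602258992197306
(443, 140) [-187.45   -0.    150.21] 240.21209043826246 0.6755580605353687
```

```bash
cat >> h.py <<'E'
def down(yaw):
    return R.from_euler('z',yaw)*R.from_euler('x',np.pi)
def rows(targets,start=None):
    """targets: (pos,R) world -> tool-relative units"""
    s=env.read_state(); p0,r0=(s["eef_pos"],R.from_quat(s["tcp_rot"])) if start is None else start
    print("t",s["time"],"tcp",p0.round(1),"f",s["contact_force"].round(1),"w",round(s["width"],1))
    for p,r in targets:
        d=r0.inv().apply(np.array(p)-p0)/60; a=np.degrees((r0.inv()*r).as_rotvec())/5
        print(d.round(3),a.round(2))
E
python3 - <<'E'
from h import *
P=np.load("poses.npz");t=P["t"]; print(t,P["b"])
y=t[2]+np.pi
bt=np.array([537,252,0])
rows([((450,-450,400),down(1.1)),((500,0,400),down(2.0)),((*(bt[:2]),215),down(y)),((*(bt[:2]),165),down(y))])
E
```

```text
[ 5.46716786e+02  2.05309779e+02 -2.42534649e-01] [ 5.69549071e+02 -2.00167437e+02 -1.80576071e-02]
t 0.1 tcp [ 228.7 -634.5  255.1] f [-0.2 -0.6  0.7] w 85.1
[ 4.513 -1.648 -2.411] [-0.02 -0.01 -8.64]
[ 7.839 -8.422 -2.395] [ -0.02  -0.02 -18.96]
[  9.841 -12.158   0.697] [ -0.    -0.03 -29.26]
[  9.841 -12.156   1.53 ] [ -0.    -0.03 -29.26]
```

arm_command([
  [[4.5,-1.65,-2.4],[0,0,-8.6],0],
  [[4.5,-1.65,-2.4],[0,0,-8.6],0],
  [[4.5,-1.65,-2.4],[0,0,-8.6],0],
  [[4.5,-1.65,-2.4],[0,0,-8.6],0],
  [[4.5,-1.65,-2.4],[0,0,-8.6],0],
  [[4.5,-1.65,-2.4],[0,0,-8.6],0],
  [[7.84,-8.42,-2.4],[0,0,-19],0],
  [[7.84,-8.42,-2.4],[0,0,-19],0],
  [[7.84,-8.42,-2.4],[0,0,-19],0],
  [[7.84,-8.42,-2.4],[0,0,-19],0],
  [[7.84,-8.42,-2.4],[0,0,-19],0],
  [[7.84,-8.42,-2.4],[0,0,-19],0],
  [[7.84,-8.42,-2.4],[0,0,-19],0],
  [[7.84,-8.42,-2.4],[0,0,-19],0],
  [[9.84,-12.16,0.7],[0,0,-29.26],0],
  [[9.84,-12.16,0.7],[0,0,-29.26],0],
  [[9.84,-12.16,0.7],[0,0,-29.26],0],
  [[9.84,-12.16,0.7],[0,0,-29.26],0],
  [[9.84,-12.16,0.7],[0,0,-29.26],0],
  [[9.84,-12.16,0.7],[0,0,-29.26],0],
])

```text
time: 2.6
eef_pos: [534.9, 251.9, 208.5]
tcp_rot: [0.12, 0.993, -0.002, -0.005]
contact_force: [-0.3, -0.4, -0.1]
width: -0.1
grasp_force: 0.0
```

Run:
```python
from h import *
y=-.2425+np.pi
for n in("top","side"): save(n,f"pics/{n}1.png")
rows([((537,252,165),down(y))])
a=cv2.imread("pics/top1.png")[140:265,205:430]; a=cv2.resize(a,None,fx=2.6,fy=2.6,interpolation=cv2.INTER_CUBIC)[:,:310]
b=cv2.resize(cv2.imread("pics/side1.png")[130:310,210:340],None,fx=3,fy=3,interpolation=cv2.INTER_CUBIC)
o=np.zeros((540,310+390,3),np.uint8); o[:a.shape[0],:310]=a; o[:,310:]=b; cv2.imwrite("pics/c1.png",o)
print(env.read_state()["q"])
```

```text
{'image': 0, 'camera_matrix': array([[383.97700754,   0.        , 319.00607007],
       [  0.        , 383.97700754, 200.18116696],
       [  0.        ,   0.        ,   1.        ]]), 'position': array([3.94911730e+02, 3.77615048e-01, 1.30881183e+03]), 'attitude': array([ 0.04300762, -0.05009892, -0.70289748,  0.70822001])}
{'image': 0, 'camera_matrix': array([[393.97681723,   0.        , 319.34148455],
       [  0.        , 393.97681723, 208.36139955],
       [  0.        ,   0.        ,   1.        ]]), 'position': array([ 23.88726298, 787.75616777, 822.60809671]), 'attitude': array([-0.12577723,  0.44438958,  0.84835544, -0.25882625])}
t 2.7 tcp [537.  250.5 213. ] f [0.1 0.8 0. ] w -0.1
[0.005 0.026 0.8  ] [-0.02 -0.02 -0.01]
[ 2.65683397e-01  1.47049998e-01  1.82242723e+00 -1.02274437e-03
  1.17474107e+00 -1.06132588e+00]
```

View pics/c1.png

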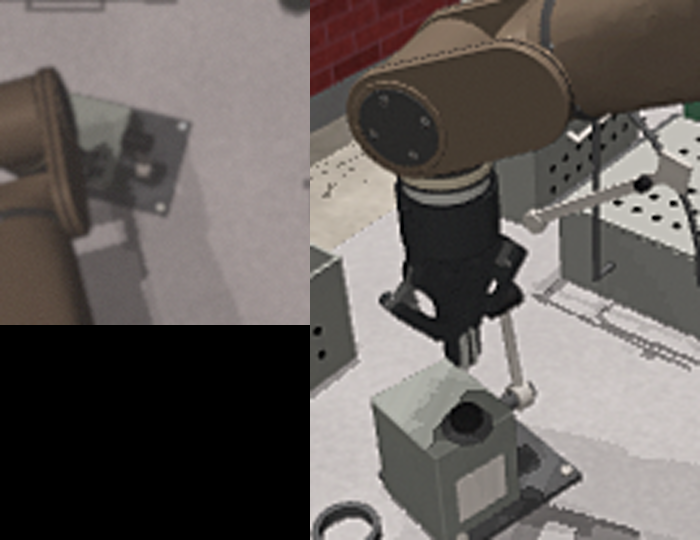

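Run:
```python
from h import *
cs=load("side1")
print(proj(cs,[[537,250.5,188],[537,250.5,132],[547,250.5,132],[537,260.5,132]]))
```

```text
[[260.8766683  248.82794847]
 [262.39670694 265.70765896]
 [259.35612042 264.16063948]
 [259.79943013 267.98877396]]
```

arm_command([
  [[0,0.04,0.4],[0,0,0],0],
  [[0,0.05,0.8],[0,0,0],0],
  [[0,0.05,0.95],[0,0,0],0],
  [[0,0.05,1.0],[0,0,0],0],
  [[0,0.05,1.05],[0,0,0],0],
  [[0,0.05,1.09],[0,0,0],0],
  [[0,0.05,1.09],[0,0,0],0],
])

```text
time: 3.58
eef_pos: [538.8, 254.2, 150.1]
tcp_rot: [0.121, 0.993, 0.0, 0.002]
contact_force: [1.1, -3.4, 3.9]
width: -0.0
grasp_force: 2.2
```

arm_command([
  [[0,0,0.04],[0,0,0],0],
  [[0,0,0.06],[0,0,0],0],
  [[0,0,0.06],[0,0,0],0],
])

```text
time: 3.95
eef_pos: [539.0, 254.5, 148.9]
tcp_rot: [0.121, 0.993, -0.0, 0.001]
contact_force: [-2.7, -5.0, 14.3]
width: 0.0
grasp_force: 7.3
```

Run:
```python
from h import *
s=env.read_state(); print(s["eef_pos"],s["contact_force"])
save("side","pics/side2.png")
b=cv2.resize(cv2.imread("pics/side2.png")[150:320,205:345],None,fx=3.4,fy=3.4,interpolation=cv2.INTER_CUBIC)
cv2.imwrite("pics/c2.png",b)
```

```text
[538.99579265 254.46161424 148.90315334] [-2.74142193 -4.96959738 14.32085029]
{'image': 0, 'camera_matrix': array([[393.97681723,   0.        , 319.34148455],
       [  0.        , 393.97681723, 208.36139955],
       [  0.        ,   0.        ,   1.        ]]), 'position': array([ 23.88726298, 787.75616777, 822.60809671]), 'attitude': array([-0.12577723,  0.44438958,  0.84835544, -0.25882625])}
```

View pics/c2.png

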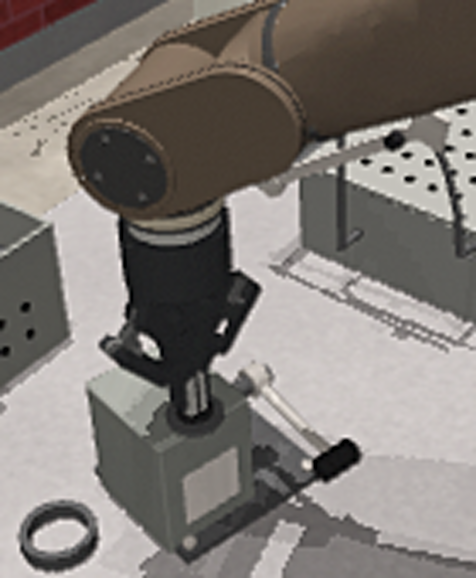

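Run:
```python
from h import *
t=np.load("poses.npz")["t"]; y=t[2]+np.pi
cs=load("side2")
k=w(t,[-99,-30,75]); print("knob",k,proj(cs,k),proj(cs,k+[10,0,0]),proj(cs,k+[0,10,0]))
s=env.read_state();p=s["eef_pos"]
g=lambda lx,ly,lz:(w(t,[lx,ly,lz]),down(y))
rows([(p+[0,0,110],down(y)),g(-99,-30,200),g(-99,-30,130),g(-99,-30,81)])
```

```text
knob [443.40936625 199.96403088  75.        ] [[304.41331579 284.9261498 ]] [[301.26796929 283.33517906]] [[302.16851073 287.27944196]]
t 4.0 tcp [539.  254.5 148.9] f [-3.2 -4.  14.1] w 0.0
[-0.005  0.    -1.833] [0.   0.03 0.01]
[ 1.327 -1.263 -0.856] [0.   0.03 0.01]
[ 1.33  -1.263  0.311] [0.   0.03 0.01]
[ 1.332 -1.263  1.127] [0.   0.03 0.01]
```

arm_command([
  [[0,0,-0.8],[0,0,0],0],
  [[0,0,-1.4],[0,0,0],0],
  [[0.4,-0.4,-1.4],[0,0,0],60],
  [[1.33,-1.26,-0.95],[0,0,0],60],
  [[1.33,-1.26,-0.95],[0,0,0],60],
  [[1.33,-1.26,-0.4],[0,0,0],60],
  [[1.33,-1.26,-0.1],[0,0,0],60],
  [[1.33,-1.26,0],[0,0,0],60],
  [[1.33,-1.26,0],[0,0,0],60],
  [[1.33,-1.26,0],[0,0,0],60],
])

```text
time: 5.25
eef_pos: [442.7, 200.5, 146.2]
tcp_rot: [0.121, 0.993, 0.0, 0.001]
contact_force: [-0.3, -0.3, 0.6]
width: 59.6
grasp_force: 0.0
```

Run:
```python
from h import *
t=np.load("poses.npz")["t"]; y=t[2]+np.pi
g=lambda lx,ly,lz:(w(t,[lx,ly,lz]),down(y))
rows([g(-99,-30,81)])
save("side","pics/side3.png")
b=cv2.resize(cv2.imread("pics/side3.png")[150:320,225:365],None,fx=3.4,fy=3.4,interpolation=cv2.INTER_CUBIC)
cv2.imwrite("pics/c3.png",b)
```

```text
t 5.25 tcp [442.7 200.5 146.2] f [-0.3 -0.3  0.6] w 59.6
[-0.013 -0.007  1.086] [0.01 0.01 0.  ]
{'image': 0, 'camera_matrix': array([[393.97681723,   0.        , 319.34148455],
       [  0.        , 393.97681723, 208.36139955],
       [  0.        ,   0.        ,   1.        ]]), 'position': array([ 23.88726298, 787.75616777, 822.60809671]), 'attitude': array([-0.12577723,  0.44438958,  0.84835544, -0.25882625])}
```

View pics/c3.png

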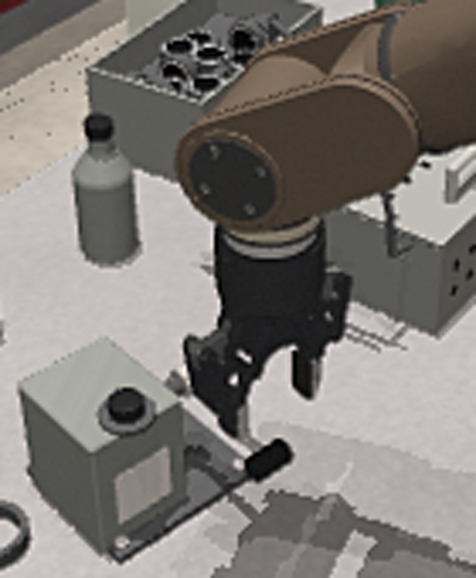

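arm_command([
  [[0,0,0.4],[0,0,0],60],
  [[0,0,0.8],[0,0,0],60],
  [[0,0,1.05],[0,0,0],60],
  [[0,0,1.08],[0,0,0],60],
  [[0,0,1.08],[0,0,0],30],
  [[0,0,1.08],[0,0,0],20],
  [[0,0,1.08],[0,0,0],20],
  [[0,0,1.08],[0,0,0],20],
], squeeze=20)

```text
time: 6.3
eef_pos: [442.8, 200.1, 81.6]
tcp_rot: [0.121, 0.993, -0.0, 0.001]
contact_force: [-2.3, -3.0, 4.9]
width: 33.6
grasp_force: 26.2
```

Run:
```python
from h import *
t=np.load("poses.npz")["t"]
s=env.read_state(); p=s["eef_pos"]; rot=R.from_quat(s["tcp_rot"])
print(s["width"],s["grasp_force"],s["contact_force"])
# arc: lever angle a from 1.9 to 0.0, displacement of knob
f=lambda a: np.array([-np.sin(a-.18)*100,0,np.cos(a-.18)*100])
Rz=R.from_euler('z',t[2])
rows([(p+Rz.apply(f(a)-f(1.9)),rot) for a in np.r_[np.arange(1.75,0,-.15),.07]])
```

```text
33.605930768835584 26.18284285068512 [-2.26266342 -2.97567456  4.87901868]
t 6.3 tcp [442.8 200.1  81.6] f [-2.3 -3.   4.9] w 33.6
[ 0.018  0.    -0.249] [0. 0. 0.]
[-0.001  0.    -0.498] [0. 0. 0.]
[-0.057  0.    -0.741] [0. 0. 0.]
[-0.15   0.    -0.974] [0. 0. 0.]
[-0.275 -0.    -1.189] [0. 0. 0.]
[-0.432 -0.    -1.384] [0. 0. 0.]
[-0.616 -0.    -1.553] [0. 0. 0.]
[-0.823 -0.    -1.693] [0. 0. 0.]
[-1.048e+00 -1.000e-03 -1.800e+00] [0. 0. 0.]
[-1.287e+00 -1.000e-03 -1.872e+00] [0. 0. 0.]
[-1.535e+00 -1.000e-03 -1.908e+00] [0. 0. 0.]
[-1.784e+00 -1.000e-03 -1.906e+00] [0. 0. 0.]
[-1.834e+00 -1.000e-03 -1.901e+00] [0. 0. 0.]
```

Knob gripped (33.6 mm). Raising it along the arc.

arm_command([
  [[0.02,0,-0.25],[0,0,0],20],
  [[0,0,-0.5],[0,0,0],20],
  [[-0.06,0,-0.74],[0,0,0],20],
  [[-0.15,0,-0.97],[0,0,0],20],
  [[-0.28,0,-1.19],[0,0,0],20],
  [[-0.43,0,-1.38],[0,0,0],20],
  [[-0.62,0,-1.55],[0,0,0],20],
  [[-0.82,0,-1.69],[0,0,0],20],
  [[-1.05,0,-1.8],[0,0,0],20],
  [[-1.29,0,-1.87],[0,0,0],20],
  [[-1.54,0,-1.91],[0,0,0],20],
  [[-1.78,0,-1.91],[0,0,0],20],
  [[-1.85,0,-1.9],[0,0,0],20],
  [[-1.85,0,-1.9],[0,0,0],20],
  [[-1.85,0,-1.9],[0,0,0],20],
])

```text
time: 8.18
eef_pos: [552.1, 173.7, 196.0]
tcp_rot: [0.121, 0.993, 0.001, 0.003]
contact_force: [0.4, 3.6, 5.6]
width: 33.9
grasp_force: 24.2
```

arm_command([
  [[0,0,0],[0,0,0],60],
  [[0,0,0],[0,0,0],80],
  [[0,0,0],[0,0,0],80],
  [[0,0,0],[0,0,0],80],
  [[0,0,-0.5],[0,0,0],80],
  [[0,0,-1.3],[0,0,0],80],
  [[0,0,-2.2],[0,0,0],80],
  [[0,0,-3.2],[0,0,0],80],
  [[0,0,-3.5],[0,0,0],80],
  [[0,0,-3.5],[0,0,0],80],
])

```text
time: 9.43
eef_pos: [550.2, 173.6, 405.8]
tcp_rot: [0.121, 0.993, 0.0, 0.001]
contact_force: [0.8, -0.2, -0.5]
width: 80.1
grasp_force: 0.0
```

Run:
```python
from h import *
b=np.load("poses.npz")["b"]; y=b[2]+np.pi/2
k=w(b,[-90,0,141]); print("bar",k)
save("side","pics/side4.png")
a=cv2.resize(cv2.imread("pics/side4.png")[150:320,205:405],None,fx=3.4,fy=3.4,interpolation=cv2.INTER_CUBIC)
cv2.imwrite("pics/c4.png",a)
rows([((k[0]-10,0,400),down(y+.5)),((k[0],k[1],300),down(y)),((k[0],k[1],207),down(y))])
```

```text
bar [ 479.56374419 -198.54234091  141.        ]
{'image': 0, 'camera_matrix': array([[393.97681723,   0.        , 319.34148455],
       [  0.        , 393.97681723, 208.36139955],
       [  0.        ,   0.        ,   1.        ]]), 'position': array([ 23.88726298, 787.75616777, 822.60809671]), 'attitude': array([-0.12577723,  0.44438958,  0.84835544, -0.25882625])}
t 9.475 tcp [549.6 173.5 403.3] f [-0.1  0.2 -0.6] w 79.8
[ 0.601 -3.127  0.058] [-0.01 -0.01  9.7 ]
[-0.357 -6.298  1.725] [-1.000e-02 -1.000e-02  1.543e+01]
[-0.359 -6.297  3.275] [-1.000e-02 -1.000e-02  1.543e+01]
```

View pics/c4.png

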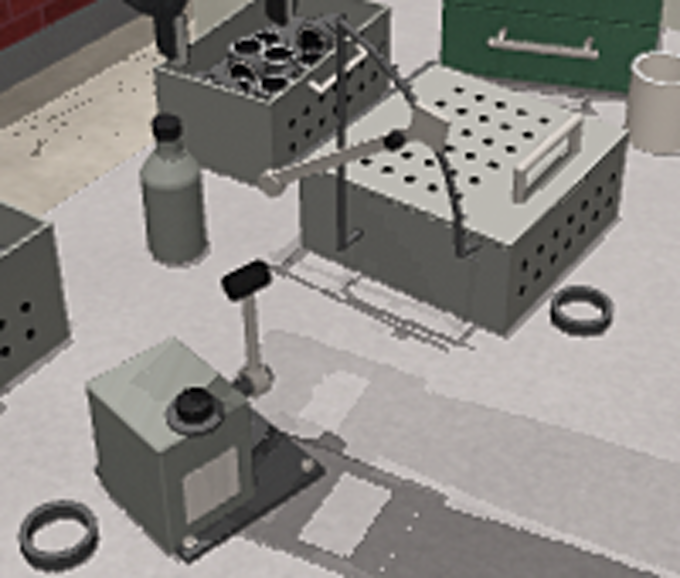

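Run:
```python
from h import *
f0=cv2.imread("pics/side0.png")
for i in range(3):
    f=env.grab_frame("side")["image"][:,:,::-1]
    d=cv2.absdiff(f,cv2.imread("pics/side4.png"))[215:275,255:295].max(); print(env.read_state()["time"],d)
    def knob(im):
        g=im[215:245,260:290].max(2)<45; ys,xs=np.nonzero(g); return xs.mean()+260,ys.mean()+215,len(xs)
    print(knob(f),knob(f0))
t=np.load("poses.npz")["t"]; cs=load("side0")
for a in(0,.05,.1,.15,.2,.3): 
    s=a-.18; print(a,proj(cs,w(t,[-np.sin(s)*100,-30,90+100*np.cos(s)])))
```

```text
9.525 19
(np.float64(276.9387755102041), np.float64(231.87755102040816), 98) (np.float64(273.3333333333333), np.float64(229.7741935483871), 93)
9.575 20
(np.float64(276.87628865979383), np.float64(231.90721649484536), 97) (np.float64(273.3333333333333), np.float64(229.7741935483871), 93)
9.625 23
(np.float64(276.9684210526316), np.float64(231.85263157894735), 95) (np.float64(273.3333333333333), np.float64(229.7741935483871), 93)
0 [[274.73626511 229.47979578]]
0.05 [[275.88501005 230.12728484]]
0.1 [[277.05340982 230.86037762]]
0.15 [[278.23828144 231.67778348]]
0.2 [[279.43632894 232.57790578]]
0.3 [[281.8582694  234.61836943]]
```

Run:
```python
from h import *
t=np.load("poses.npz")["t"]; y=t[2]+np.pi
g=lambda lx,ly,lz:(w(t,[lx,ly,lz]),down(y))
rows([g(-55,-30,403),g(-55,-30,208),g(-25,-30,208),g(-5,-30,208),g(0,-30,208)])
```

```text
t 9.625 tcp [549.2 173.4 401.2] f [-0.7 -0.4  0.1] w 80.0
[ 1.084  0.006 -0.025] [-0.02 -0.06  0.  ]
[1.068 0.013 3.225] [-0.02 -0.06  0.  ]
[0.568 0.013 3.223] [-0.02 -0.06  0.  ]
[0.235 0.013 3.221] [-0.02 -0.06  0.  ]
[0.151 0.013 3.221] [-0.02 -0.06  0.  ]
```

arm_command([
  [[0.6,0,0],[0,0,0],0],
  [[1.07,0,0.3],[0,0,0],0],
  [[1.07,0,1.2],[0,0,0],0],
  [[1.07,0,2.1],[0,0,0],0],
  [[1.07,0,2.9],[0,0,0],0],
  [[1.07,0,3.2],[0,0,0],0],
  [[1.07,0,3.2],[0,0,0],0],
  [[0.8,0,3.2],[0,0,0],0],
  [[0.57,0,3.2],[0,0,0],0],
  [[0.4,0,3.2],[0,0,0],0],
  [[0.3,0,3.2],[0,0,0],0],
  [[0.24,0,3.2],[0,0,0],0],
  [[0.24,0,3.2],[0,0,0],0],
])

```text
time: 11.25
eef_pos: [535.9, 177.0, 212.4]
tcp_rot: [0.121, 0.993, -0.0, -0.0]
contact_force: [0.4, -0.7, -0.2]
width: 0.1
grasp_force: 0.0
```

```bash
cat >> h.py <<'E'
def knob(im):
    g=im[215:245,260:290].max(2)<45; ys,xs=np.nonzero(g); return xs.mean()+260,ys.mean()+215,len(xs)
E
python3 - <<'E'
from h import *
t=np.load("poses.npz")["t"]; s=env.read_state()
print(R.from_euler('z',-t[2]).apply(s["eef_pos"]-[t[0],t[1],0]),s["contact_force"])
print(knob(env.grab_frame("side")["image"]))
E
```

```text
[ -3.73705631 -30.11552694 212.4208806 ] [ 0.40594071 -0.71498462 -0.19007656]
(np.float64(274.6666666666667), np.float64(222.7047619047619), 315)
```

arm_command([
  [[-0.06,0,0],[0,0,0],0],
  [[-0.12,0,0],[0,0,0],0],
  [[-0.15,0,0],[0,0,0],0],
  [[-0.15,0,0],[0,0,0],0],
])

```text
time: 11.8
eef_pos: [539.6, 176.2, 212.3]
tcp_rot: [0.121, 0.993, -0.0, -0.008]
contact_force: [-15.8, 3.9, 8.9]
width: -0.2
grasp_force: 8.4
```

arm_command([
  [[0.2,0,0],[0,0,0],0],
  [[0.6,0,0],[0,0,0],0],
  [[1.0,0,0],[0,0,0],0],
  [[1.2,0,-0.5],[0,0,0],0],
  [[1.2,0,-1.4],[0,0,0],0],
  [[1.2,0,-2.3],[0,0,0],0],
  [[1.2,0,-3.2],[0,0,0],0],
  [[1.2,0,-3.2],[0,0,0],0],
])

```text
time: 12.8
eef_pos: [476.3, 192.4, 411.2]
tcp_rot: [0.121, 0.993, 0.002, 0.006]
contact_force: [0.7, -0.4, -1.4]
width: 0.1
grasp_force: 0.0
```

Run:
```python
from h import *
b=np.load("poses.npz")["b"]; y=b[2]+np.pi/2; k=w(b,[-90,0,141])
f=env.grab_frame("side")["image"]; print(knob(f)); cv2.imwrite("pics/side5.png",f[:,:,::-1])
print(env.read_state()["qvel"].round(3))
rows([((k[0]-10,0,400),down(y+.5)),((k[0],k[1],300),down(y)),((k[0],k[1],207),down(y))])
```

```text
(np.float64(273.3152173913044), np.float64(229.79347826086956), 92)
[-0.     0.034  0.081 -0.    -0.002 -0.001]
t 12.85 tcp [475.4 192.2 407.5] f [ 0.8  0.  -0.9] w -0.1
[-0.674 -3.134  0.121] [0.06 0.05 9.7 ]
[-1.62  -6.31   1.786] [ 0.07  0.04 15.43]
[-1.61  -6.314  3.336] [ 0.07  0.04 15.43]
```

arm_command([
  [[-0.67,-3.13,0],[0,0,9.7],70],
  [[-0.67,-3.13,0],[0,0,9.7],70],
  [[-0.67,-3.13,0],[0,0,9.7],70],
  [[-0.67,-3.13,0],[0,0,9.7],70],
  [[-1.62,-6.31,0.5],[0,0,15.43],70],
  [[-1.62,-6.31,0.5],[0,0,15.43],70],
  [[-1.62,-6.31,0.5],[0,0,15.43],70],
  [[-1.62,-6.31,0.5],[0,0,15.43],70],
  [[-1.62,-6.31,3.2],[0,0,15.43],70],
  [[-1.62,-6.31,3.2],[0,0,15.43],70],
  [[-1.62,-6.31,3.2],[0,0,15.43],70],
  [[-1.62,-6.31,3.2],[0,0,15.43],70],
  [[-1.62,-6.31,3.2],[0,0,15.43],70],
  [[-1.62,-6.31,3.2],[0,0,15.43],70],
])

```text
time: 14.6
eef_pos: [479.4, -199.3, 215.2]
tcp_rot: [0.713, 0.701, 0.0, 0.002]
contact_force: [-0.1, -0.2, 0.7]
width: 70.2
grasp_force: 0.0
```

Run:
```python
from h import *
b=np.load("poses.npz")["b"]; y=b[2]+np.pi/2; k=w(b,[-90,0,141])
for n in("side","top"): save(n,f"pics/{n}6.png")
a=cv2.resize(cv2.imread("pics/side6.png")[150:270,280:405],None,fx=4,fy=4,interpolation=cv2.INTER_CUBIC)
cv2.imwrite("pics/c6.png",a)
print(knob(cv2.imread("pics/side6.png")), env.read_state()["qvel"].round(3))
rows([((k[0],k[1],147),down(y))])
print((proj(load("side6"),[w(b,[-90,55,141]),w(b,[-90,-55,141])])+.5-[280,150])*4)
```

```text
{'image': 0, 'camera_matrix': array([[393.97681723,   0.        , 319.34148455],
       [  0.        , 393.97681723, 208.36139955],
       [  0.        ,   0.        ,   1.        ]]), 'position': array([ 23.88726298, 787.75616777, 822.60809671]), 'attitude': array([-0.12577723,  0.44438958,  0.84835544, -0.25882625])}
{'image': 0, 'camera_matrix': array([[383.97700754,   0.        , 319.00607007],
       [  0.        , 383.97700754, 200.18116696],
       [  0.        ,   0.        ,   1.        ]]), 'position': array([3.94911730e+02, 3.77615048e-01, 1.30881183e+03]), 'attitude': array([ 0.04300762, -0.05009892, -0.70289748,  0.70822001])}
(np.float64(272.8), np.float64(230.45), 60) [-0.003  0.005  0.012 -0.001 -0.001  0.   ]
t 14.7 tcp [ 479.1 -199.2  214.7] f [-0.2  0.7  0.3] w 69.9
[0.014 0.004 1.128] [0.04 0.02 0.  ]
[[313.42620119 197.31238885]
 [379.51664067 137.94167644]]
```

View pics/c6.png

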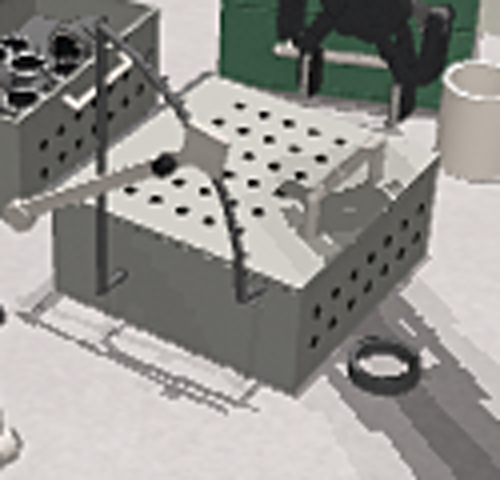

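arm_command([
  [[0,0,0.5],[0,0,0],50],
  [[0,0,0.95],[0,0,0],50],
  [[0,0,1.12],[0,0,0],50],
  [[0,0,1.12],[0,0,0],50],
  [[0,0,1.12],[0,0,0],20],
  [[0,0,1.12],[0,0,0],5],
  [[0,0,1.12],[0,0,0],5],
  [[0,0,1.12],[0,0,0],5],
  [[0,0,1.12],[0,0,0],5],
], squeeze=70)

```text
time: 15.82
eef_pos: [479.8, -199.2, 146.9]
tcp_rot: [0.714, 0.701, 0.001, 0.002]
contact_force: [4.6, 1.3, 2.7]
width: 9.9
grasp_force: 68.4
```

Run:
```python
from h import *
b=np.load("poses.npz")["b"]; Rz=R.from_euler('z',b[2])
s=env.read_state(); p=s["eef_pos"]; r=R.from_quat(s["tcp_rot"]); print(s["width"],s["grasp_force"],s["contact_force"],s["q"].round(2))
h=w(b,[120,0,100]); ax=Rz.apply([0,1,0]); print(Rz.inv().apply(p-h))
L=[]
for a in np.r_[np.arange(.052,.62,.052),.625]:
    q=R.from_rotvec(ax*a); L.append((h+q.apply(p-h),q*r))
rows(L)
```

```text
9.900821314800595 68.40964794158936 [4.57653745 1.29828851 2.65973508] [-0.59  0.06  2.05  0.    1.03 -0.57]
[-209.71235666   -0.67253941   46.85995678]
t 15.825 tcp [ 479.8 -199.2  146.9] f [4.6 1.3 2.7] w 9.9
[-0.     0.046 -0.18 ] [ 0.6 -0.  -0. ]
[-0.001  0.102 -0.358] [ 1.19 -0.   -0.  ]
[-0.001  0.166 -0.533] [ 1.79 -0.   -0.  ]
[-0.001  0.24  -0.704] [ 2.38 -0.   -0.  ]
[-0.001  0.322 -0.871] [ 2.98 -0.   -0.  ]
[-1.000e-03  4.130e-01 -1.033e+00] [ 3.58 -0.   -0.01]
[-0.002  0.513 -1.191] [ 4.17 -0.   -0.01]
[-0.002  0.62  -1.343] [ 4.77 -0.   -0.01]
[-0.002  0.735 -1.489] [ 5.36 -0.   -0.01]
[-0.002  0.858 -1.629] [ 5.96 -0.   -0.01]
[-0.002  0.988 -1.763] [ 6.55 -0.   -0.01]
[-0.003  1.127 -1.892] [ 7.16 -0.   -0.01]
```

arm_command([
  [[0,0.046,-0.18],[0.6,0,0],5],
  [[0,0.1,-0.36],[1.2,0,0],5],
  [[0,0.166,-0.533],[1.8,0,0],5],
  [[0,0.24,-0.7],[2.4,0,0],5],
  [[0,0.32,-0.87],[3,0,0],5],
  [[0,0.41,-1.03],[3.6,0,0],5],
  [[0,0.51,-1.19],[4.2,0,0],5],
  [[0,0.62,-1.34],[4.8,0,0],5],
  [[0,0.735,-1.49],[5.4,0,0],5],
  [[0,0.86,-1.63],[5.95,0,0],5],
  [[0,0.99,-1.76],[6.55,0,0],5],
  [[0,1.13,-1.89],[7.15,0,0],5],
  [[0,1.13,-1.89],[7.15,0,0],5],
  [[0,1.13,-1.89],[7.15,0,0],5],
  [[0,1.13,-1.89],[7.15,0,0],5],
  [[0,1.13,-1.89],[7.15,0,0],5],
])

```text
time: 17.82
eef_pos: [544.5, -200.3, 258.4]
tcp_rot: [0.679, 0.666, -0.217, -0.22]
contact_force: [-4.7, -1.5, 1.2]
width: 9.7
grasp_force: 69.5
```

Run:
```python
from h import *
b=np.load("poses.npz")["b"]; Rz=R.from_euler('z',b[2])
s=env.read_state(); h=w(b,[120,0,100]); r=R.from_quat(s["tcp_rot"])
g=s["eef_pos"]+r.apply([0,0,6]); l=Rz.inv().apply(g-h)
print(s["width"],s["grasp_force"],s["contact_force"],s["qvel"].round(3),l,"angle",np.arctan2(l[2],-l[0])-np.arctan2(41,210),np.hypot(l[0],l[2]),np.hypot(41,210))
f=save("side","pics/side7.png"); print(knob(cv2.imread("pics/side7.png")))
a=cv2.resize(cv2.imread("pics/side7.png")[110:280,255:405],None,fx=3.5,fy=3.5,interpolation=cv2.INTER_CUBIC); cv2.imwrite("pics/c7.png",a)
```

```text
9.720534234635384 69.5195996761322 [-4.69343293 -1.46233807  1.15858234] [ 0.001 -0.    -0.002  0.001 -0.    -0.   ] [-148.60151136   -0.6145784   153.58590063] angle 0.6090783916031011 213.7078333882953 213.96495040076073
{'image': 0, 'camera_matrix': array([[393.97681723,   0.        , 319.34148455],
       [  0.        , 393.97681723, 208.36139955],
       [  0.        ,   0.        ,   1.        ]]), 'position': array([ 23.88726298, 787.75616777, 822.60809671]), 'attitude': array([-0.12577723,  0.44438958,  0.84835544, -0.25882625])}
(np.float64(272.93650793650795), np.float64(230.31746031746033), 63)
```

View pics/c7.png

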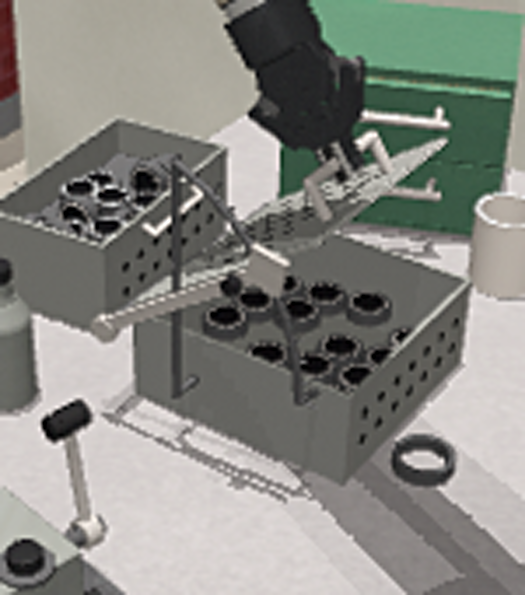

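The picture shows the flap held edge-on in line with the pointer arm (diamond at crop 265,262). The lever at (68,420) is leaning on its stop. Handing in.

```bash
python3 -c "
from workcell import env
print(env.finish_job())"
```

```text
the job is handed in; nothing more can be done
None
```

The job is handed in, but no verdict came back. The button press dropped the lever, the lever is back on its rear stop (it needed a second nudge), and the gripper holds the flap at about 0.61 rad, with the pointer measured at about 0.62.

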